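# Index the sample wheel four clicks

### The job

With a shut fingertip, push one of the yellow pegs lightly to turn the sample wheel clockwise (seen from above) by exactly four clicks, never letting it run on to a fifth, then take the finger away so that it rests in the fourth click-stop. Do not pinch or lift the wheel, and leave the sample rings on their pins and everything else where it stands.

Things in the scene. Friction and masses are not known exactly. Their poses are not given: they have to be found in the camera images.
- wheel (a joint): angle (rad) the sample wheel has turned since the start, clockwise from above. It clicks into a rest every 0.262 (24 a turn): four clicks read 1.047. Resistance peaks (0.25 N m, 3.5 N on a peg) a quarter of the way to the next rest and fades by half-way; past half-way the wheel snaps on by itself to the next rest, settling in 0.5 s; let go before, it falls back. No end stop.
- wheel_centre (a point): on the wheel's vertical axis, level with its flat upper face (130 above the table). The wheel is a dark grey disc, 250 across, 12 thick, flat on top of the black sample reader. It stands loosely on a spindle; the steel knob in its middle (26 across, 31 above the face) only lifts it off: leave it alone. 24 steel pins (6 across, 9 high) stand round it, 112 from the axis.
- peg_a (a point): centre of the top of one of three equal yellow upright finger pegs on the wheel: round, 18 across, 40 high above the wheel's face, 72 from the axis, 120 degrees apart. This one starts on the robot's side of the wheel, to the right (within 30 degrees): pushed clockwise it sweeps across the robot's side from right (-y) to left (+y).
- peg_b (a point): centre of the top of the second yellow finger peg (same size), starting on the robot's left (+y).
- peg_c (a point): centre of the top of the third yellow finger peg (same size), starting on the far right.
- ring_a: sample ring (brass, copper or aluminium, all of one size: outside 20, hole 9, 10 high) dropped loosely over one of the wheel's pins; origin at the centre of its underside, z up. It rides round with the wheel and must stay on its pin.
- ring_b: sample ring (brass, copper or aluminium, all of one size: outside 20, hole 9, 10 high) dropped loosely over one of the wheel's pins; origin at the centre of its underside, z up. It rides round with the wheel and must stay on its pin.
- ring_c: sample ring (brass, copper or aluminium, all of one size: outside 20, hole 9, 10 high) dropped loosely over one of the wheel's pins; origin at the centre of its underside, z up. It rides round with the wheel and must stay on its pin.
- reader: black box of the reader, 320 x 320 x 110 high, fixed; origin at the centre of its underside, below the wheel's axis; z up, x away from the robot (turned up to 0.5 rad). At its far right corner (x 128, y -128 in this frame) a black post, 48 across, holds an arm and a detector head (42 across, underside 52 above the wheel) over the wheel's rim at x 79, y -79; top 302 above the table.
- jar: amber glass jar with a white lid, 30 across, 42 high, standing loose on the reader's near left corner; origin at the centre of its underside.
- beaker: clear glass beaker, 68 across, 90 high, loose on the table at the left; origin at the centre of its underside.
- bottle: white bottle with a red cap, 60 across, 150 high, loose on the table at the right; origin at the centre of its underside.
- torch: black hand torch, 130 long and 36 thick, lying on the table at the near right; origin on the table below its middle, x along it.
- tweezers: flat steel tweezers, 145 long and 5 thick, lying on the table at the near left; origin on the table below the middle of their shank, x along them.

How it is judged (in metres and radians):
At the end, for the whole second after the job is handed in: The wheel rests 1.047 rad (four clicks) clockwise of its start, within 0.06 rad, still and down on its spindle (within 3 mm), and all three sample rings sit on their pins (value of joint wheel between 0.987198 and 1.1072 rad and velocity of joint wheel between -0.05 and 0.05 rad/s and distance of wheel_centre from where it was at the start of the episode below 0.003 m and z of ring_a in the frame of reader between 0.127 and 0.133 m and z of ring_b in the frame of reader between 0.127 and 0.133 m and z of ring_c in the frame of reader between 0.127 and 0.133 m and horizontal distance between ring_a and wheel_centre between 0.104 and 0.12 m and horizontal distance between ring_b and wheel_centre between 0.104 and 0.12 m and horizontal distance between ring_c and wheel_centre between 0.104 and 0.12 m); the robot touches nothing.
It fails at once if the wheel runs on past the fourth rest towards a fifth click, or is turned a click the wrong way (value of joint wheel above 1.20428 rad or value of joint wheel below -0.15708 rad).
It fails at once if the wheel is lifted on its spindle by more than 3 mm (distance of wheel_centre from where it was at the start of the episode above 0.003 m).
It fails at once if a peg or the knob is pinched or the wheel pushed hard: the fingers bear on it with more than 30 N (contact force between the fingers and spindle above 30 N).
It fails at once if a sample ring is lifted or falls off its pin (z of any of ring_a, ring_b, ring_c in the frame of reader above 0.137 m or z of any of ring_a, ring_b, ring_c in the frame of reader below 0.124 m).
It fails at once if the jar on the reader or something loose on the table is moved by more than 15 mm (distance of any of beaker, bottle, torch, tweezers, jar from where it was at the start of the episode above 0.015 m).
It also fails if it takes over 48 s, if anything falls off the work surface, if the arm or the gripper's body presses on something with over 40 N, if the wrist force passes 120 N, or if a joint passes its speed limit or range.

### The arm

A 6-joint arm with a two-finger parallel gripper is mounted at the origin on the work surface. World frame = base frame: x ahead of the robot, y to its left, z up, the work surface at z = 0. Lengths are in mm, angles in rad, forces in N, time in s.
With the tool pointing down it reaches from about 300 to 775 mm from the base axis. Payload 14.6 kg.
Tool frame: the origin (TCP) lies midway between the tips of the shut fingers; the grasp point (between the pads) lies manip.grasp_offset behind it (manip.grasp_offset is the distance from the TCP to the grasp point, in mm); z points along the fingers, y is the direction in which the jaws open and shut (so a half turn about z gives the same grasp; the last joint's range is limited). The gripper opens to 94 mm and grips with 3 to 60 N. Pads are 16 mm wide; open, the fingers measure 119 mm over their backs; the gripper's body (75 mm by 177 mm) begins 78 mm behind the grasp point.
Start: joints at [1.105, 0.3, 1.521, -0, 1.321, -0.067], TCP at [213.568, 506.831, 205.446] pointing down, gripper open.
Joint ranges: [-3.03, 3.03], [-0.79, 2.21], [0.23, 2.52], [-1.04, 4.18], [0, 3.07], [-2.55, 2.55]. Speed limits (rad/s): [2.22, 2.22, 2.57, 3.14, 3.14, 3.14].

### API

Orientations are given as [roll, pitch, yaw] about the fixed x, y, z axes, in that order (R = Rz(yaw) Ry(pitch) Rx(roll)).
In Python, from cell import monitor, vision, order, manip gives the robot as it stands.
- The arm moves only by the shell command python3 -m jog 'ROWS' [FORCE]. ROWS is JSON, a list of rows, each a list of 7 numbers: the shift along the tool's x, y, z in cm, then the turn, a rotation vector about the tool's x, y, z in rad, then the opening in per cent of the stroke, from 0 (shut) to 100 (fully open). In form: [[tx, ty, tz, rx, ry, rz, jaw], ...]. A call has 1 to 8 rows; each row shifts and turns the commanded pose from where the row before left it, along the tool's axes as they then stand; what a row does not reach is not made up. A row lasts 1/10 s, in which the tool goes at most 50 mm and 8.59 degrees, less where a joint would pass 70% of its speed; a pose out of reach is approached as far as the arm can. A call is refused whole if a number of a shift passes 5 or a number of a turn 0.15, either way. A call with a gripper value outside its range is refused whole. The fingers move at their own pace and stop on an object; FORCE is the grip in N (left out, the last holds). Time passes only in rows, so rows that do not move let the fingers close. It gives the time, the measured TCP pose, the force and the opening at its end, in the units of the state.
- monitor.read_state(): the state, without advancing time (a new reading comes with each control period).
- vision.camera(name): name is "scene" or "side" or "wrist"; returns a dict with "color" (384x512x3 uint8, blue, green, red), "fx", "fy", "cx", "cy" (pixels), "cam_to_world" (4x4, takes a point from camera to world coordinates); the wrist camera has in their place "tool_from_camera" (4x4, takes a point from camera to tool coordinates, whose origin is the TCP and whose axes are the flange's). Camera axes: x right, y down, z forward; pixel columns grow to the right and rows downward; lengths in mm; the calibration is good to about 2 mm. A picture is of the moment at which its call begins: read the wrist's pose just before it. There is no depth.
- order.sign_off(): hands the job in, once; it reports no verdict.
The state is a dict: "clock": time; "joints": joint angles; "qd": joint speeds; "effort": joint torques, N m; "eef_pos": TCP position; "eef_rot": TCP orientation; "wrist_force": force on the tool from outside, world axes, zero at the start; "moment": the same for the moment, N m; "finger_gap": finger opening in mm.
Only numpy, scipy, OpenCV 4.12 (cv2) and the standard library are available. Lean on these libraries where they do the work, as an engineer would, in place of code of your own. Each camera call takes 0.05 s, during which the arm holds its last target.

## Working session

There is one attempt and no reset: what is moved stays moved. The work goes in short steps, Python scripts to look and compute and a shell command to move; the robot and the scene stay as the last step left them, time stands still between calls to the robot, and variables do not carry over. Pictures are saved under pics/ and viewed, and the job is handed in when it is done.

```bash
mkdir -p pics; ls
python3 - <<'E'
from cell import monitor, vision, order, manip
import cv2
print(monitor.read_state(), manip.grasp_offset)
for n in("scene","side","wrist"):
    c=vision.camera(n); cv2.imwrite(f"pics/{n}0.png",c["color"]); print(n,{k:v for k,v in c.items() if k!="color"})
E
```

```text
pics
{'clock': 0.0, 'joints': array([ 1.10536479e+00,  3.00469859e-01,  1.52155418e+00, -1.16238890e-05,
        1.32069193e+00, -6.65917493e-02]), 'qd': array([ 7.41409355e-04, -4.74390819e-05,  1.86863632e-04,  3.79048980e-05,
        1.26402116e-03,  7.73076970e-04]), 'effort': array([ 7.22408895e-04, -5.31803513e+01, -3.52744102e+01,  7.08603440e-02,
        2.43866531e-02, -4.72552301e-05]), 'eef_pos': array([213.48114892, 506.60735645, 204.89838811]), 'eef_rot': array([-3.14047108e+00, -6.35140184e-05,  2.74275571e+00]), 'wrist_force': array([-0.41882859,  0.21823627, -0.23889795]), 'moment': array([ 0.00094833, -0.00172642, -0.00460066]), 'finger_gap': 93.90456346004684} 18.8
scene {'fx': 361.74581928751263, 'fy': 361.74581928751263, 'cx': 250.66693754903446, 'cy': 192.43696787865275, 'cam_to_world': array([[ 8.64868101e-01,  4.26922409e-01, -2.64084124e-01,
         8.23395463e+02],
       [ 5.01845155e-01, -7.22266342e-01,  4.75902061e-01,
        -5.02855573e+02],
       [ 1.24341801e-02, -5.44121850e-01, -8.38914062e-01,
         1.03257901e+03],
       [ 0.00000000e+00,  
[... 296 characters left out ...]
61842431e-01, -8.26077260e-01,
         9.33510299e+02],
       [-4.87224329e-04, -8.26887299e-01, -5.62367458e-01,
         7.60658921e+02],
       [ 0.00000000e+00,  0.00000000e+00,  0.00000000e+00,
         1.00000000e+00]])}
wrist {'fx': 325.08308531590166, 'fy': 325.08308531590166, 'cx': 258.99647764592436, 'cy': 186.6892281362566, 'tool_from_camera': array([[ 1.24201488e-04, -9.67004901e-01, -2.54757741e-01,
         7.29723061e+01],
       [ 9.99999985e-01,  8.84047659e-05,  1.51962582e-04,
         5.28246768e-01],
       [-1.24426763e-04, -2.54757756e-01,  9.67004897e-01,
        -1.78302956e+02],
       [ 0.00000000e+00,  0.00000000e+00,  0.00000000e+00,
         1.00000000e+00]])}
```

View pics/scene0.png

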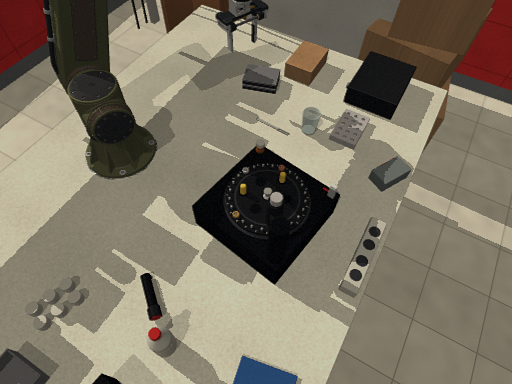

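View pics/side0.png

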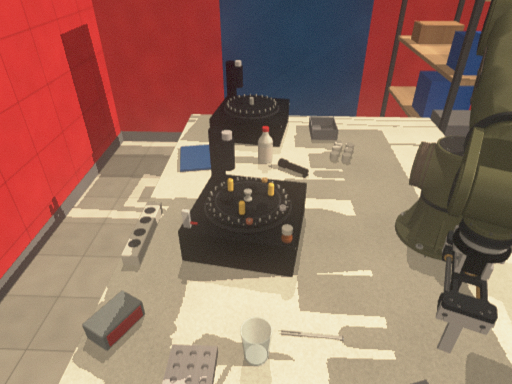

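View pics/wrist0.png

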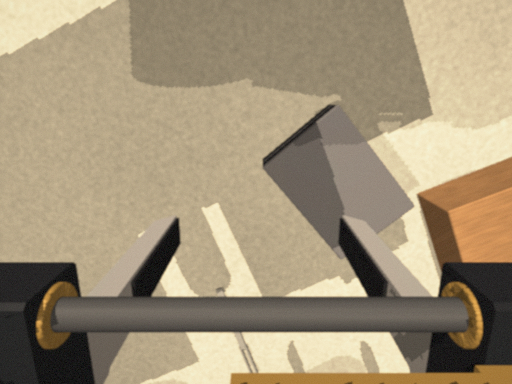

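The scene view shows the reader at about (266,205), with pegs near (243,188), (282,177) and one hidden by the detector. In the side view the pegs are at (271,188), (230,184) and (241,207). I'll zoom in on both.

Run:
```python
import cv2
a=cv2.imread("pics/scene0.png")[130:290,180:350]; cv2.imwrite("pics/scz.png",cv2.resize(a,None,fx=3.5,fy=3.5,interpolation=cv2.INTER_CUBIC))
a=cv2.imread("pics/side0.png")[120:275,175:315]; cv2.imwrite("pics/siz.png",cv2.resize(a,None,fx=3.8,fy=3.8,interpolation=cv2.INTER_CUBIC))
```

```text
(no output)
```

View pics/scz.png

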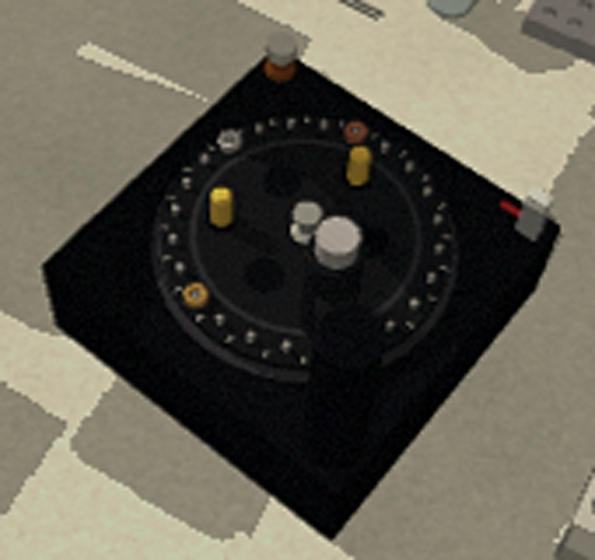

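View pics/siz.png

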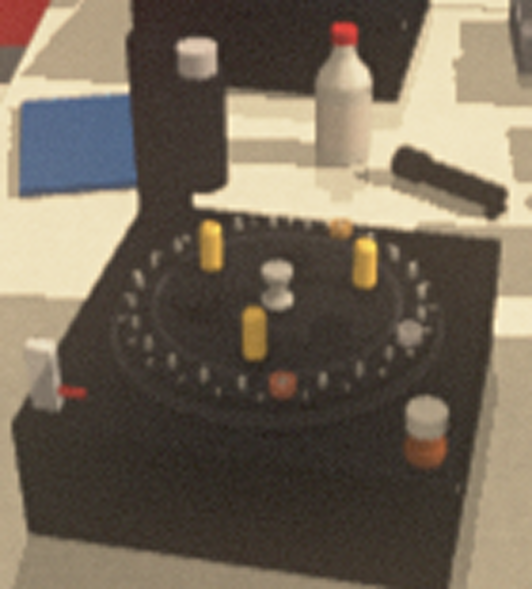

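```bash
cat > geo.py <<'E'
import numpy as np
from cell import vision, monitor
from scipy.spatial.transform import Rotation as R
def ray(c,px,T=None):
    T=c["cam_to_world"] if T is None else T
    d=np.array([(px[0]-c["cx"])/c["fx"],(px[1]-c["cy"])/c["fy"],1.])
    d=T[:3,:3]@d; return T[:3,3],d/np.linalg.norm(d)
def tri(rs):
    A=np.zeros((3,3));b=np.zeros(3)
    for o,d in rs:
        P=np.eye(3)-np.outer(d,d);A+=P;b+=P@o
    x=np.linalg.solve(A,b); return x,[np.linalg.norm((np.eye(3)-np.outer(d,d))@(x-o)) for o,d in rs]
def atz(r,z): o,d=r; return o+d*(z-o[2])/d[2]
def wristT(c,s):
    T=np.eye(4);T[:3,:3]=R.from_euler("xyz",s["eef_rot"]).as_matrix();T[:3,3]=s["eef_pos"]; return T@c["tool_from_camera"]
E
python3 - <<'E'
from geo import *
np.set_printoptions(precision=1,suppress=True)
cs=vision.camera("scene");cd=vision.camera("side")
S={"a":(243.1,185.1),"b":(282.9,173.4),"k":(268,190.3)}
D={"a":(271.3,183.9),"b":(242.1,202.4),"c":(230.5,179.5),"k":(247.9,190.3)}
for k in D:
    z=161 if k=="k" else 170
    print(k, tri([ray(cs,S[k]),ray(cd,D[k])]) if k in S else "", atz(ray(cs,S[k]),z) if k in S else "", atz(ray(cd,D[k]),z))
# jar lid top, bottle, torch
print("jar",atz(ray(cd,(175+427/3.8,120+410/3.8)),152),atz(ray(cs,(180+282/3.5,130+45/3.5)),152))
print(monitor.read_state()["clock"])
E
```

```text
a (array([518.8,  -1.5, 167.7]), [np.float64(0.8665151919962668), np.float64(0.8665151919961029)]) [520.5  -2.8 170. ] [517.9   1.6 170. ]
b (array([598. ,  94.9, 166.6]), [np.float64(1.1539135070621418), np.float64(1.1539135070623523)]) [600.1  92.6 170. ] [596.5  99.3 170. ]
c   [640.1 -17.7 170. ]
k (array([586.8,  23.9, 159.9]), [np.float64(1.303877130555521), np.float64(1.303877130555508)]) [588.4  23.4 161. ] [585.4  25.  161. ]
jar [474.4 181.8 152. ] [478.9 175.6 152. ]
0.25
```

```bash
python3 -m jog '[[-3.8,-2.8,-0.3,0,0,0,0],[-3.8,-2.8,-0.3,0,0,0,0],[-3.8,-2.8,-0.3,0,0,0,0],[-3.8,-2.8,-0.3,0,0,0,0],[-3.8,-2.8,-0.3,0,0,0,0],[-3.8,-2.8,-0.3,0,0,0,0],[-3.8,-2.8,0,0,0,0,0],[0,0,0,0,0,0,0]]' 10
python3 - <<'E'
from geo import *
import cv2
s=monitor.read_state(); c=vision.camera("wrist"); print(s["eef_pos"],s["eef_rot"],s["joints"],s["finger_gap"],s["clock"])
cv2.imwrite("pics/w1.png",c["color"])
E
```

```text
clock: 1.05
eef_pos: [384.6, 219.2, 223.6]
eef_rot: [-3.141, 0.001, 2.738]
wrist_force: [0.4, 0.3, -1.2]
finger_gap: 33.2
[384.56497997 219.21455803 223.56498867] [-3.14139008e+00  7.27448065e-04  2.73753913e+00] [ 4.35731298e-01  4.19010910e-02  1.78004306e+00 -6.98812268e-04
  1.31931372e+00 -7.30837656e-01] 33.249967609667344 1.05
```

View pics/w1.png

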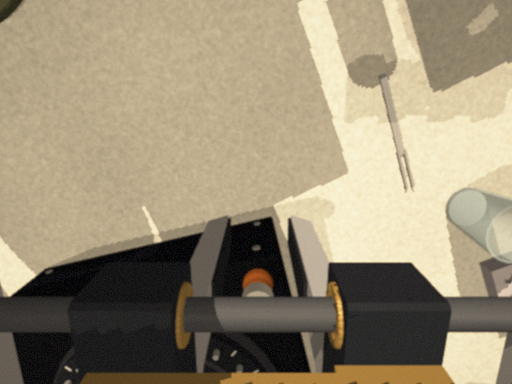

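```bash
python3 -m jog '[[-3.4,-2.4,0,0,0,0,0],[-3.4,-2.4,0,0,0,0,0],[-3.4,-2.4,0,0,0,0,0],[-3.4,-2.4,0,0,0,0,0],[-3.4,-2.4,0,0,0,0,0],[-3.4,-2.4,0,0,0,0,0],[-3.4,-2.2,0,0,0,0,0],[0,0,0,0,0,0,0]]' 10; python3 -m jog '[[0,0,0,0,0,-0.147,0],[0,0,0,0,0,-0.147,0],[0,0,0,0,0,-0.147,0],[0,0,0,0,0,-0.147,0],[0,0,0,0,0,-0.147,0],[0,0,0,0,0,-0.147,0],[0,0,0,0,0,-0.147,0],[0,0,0,0,0,0,0]]'
python3 - <<'E'
from geo import *
import cv2
s=monitor.read_state(); c=vision.camera("wrist"); print(s["eef_pos"],s["eef_rot"],s["joints"],s["finger_gap"],s["clock"])
cv2.imwrite("pics/w2.png",c["color"])
for n in("scene","side"):
    c=vision.camera(n);a=c["color"]; a=a[100:290,165:350] if n=="scene" else a[60:275,165:335]
    cv2.imwrite(f"pics/{n}2.png",cv2.resize(a,None,fx=2.7,fy=2.7,interpolation=cv2.INTER_CUBIC))
E
```

```text
clock: 1.9
eef_pos: [538.9, -24.4, 222.6]
eef_rot: [-3.141, -0.001, 2.741]
wrist_force: [0.8, 0.7, -0.4]
finger_gap: 0.5
clock: 2.7
eef_pos: [537.3, -20.8, 223.4]
eef_rot: [3.141, -0.0, -2.507]
wrist_force: [0.1, 0.2, -0.3]
finger_gap: 0.3
[537.25226981 -20.83956133 223.38839166] [ 3.14128650e+00 -5.74909360e-05 -2.50727733e+00] [-1.06989977e-01  2.58843907e-01  1.53118833e+00  1.91570152e-04
  1.35180956e+00 -2.31214326e+00] 0.33695624658285644 2.7
```

View pics/w2.png

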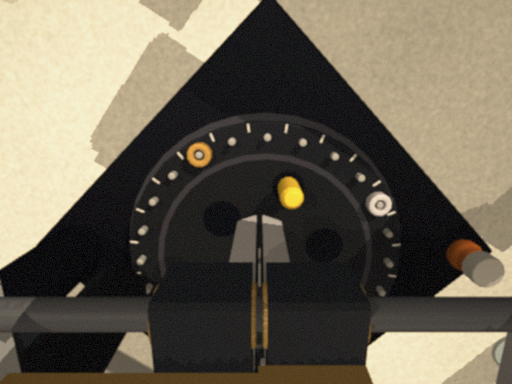

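View pics/scene2.png

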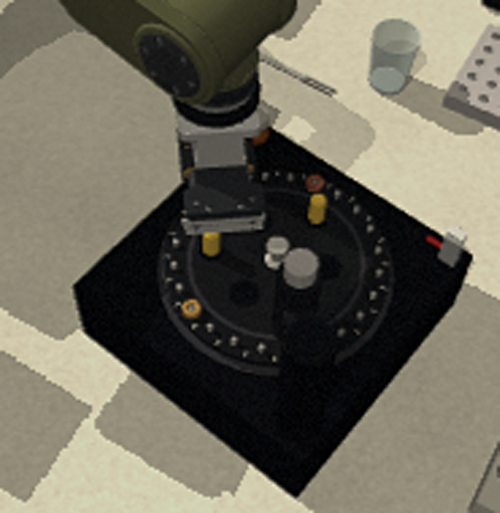

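View pics/side2.png

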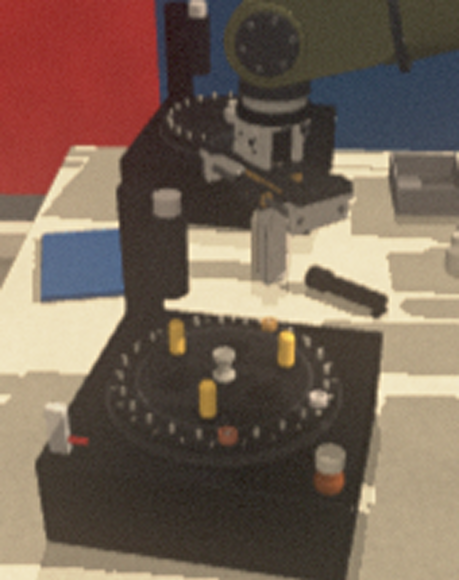

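Run:
```python
from geo import *
np.set_printoptions(precision=1,suppress=True)
s=monitor.read_state(); c=vision.camera("wrist"); T=wristT(c,s)
t=np.array([0,0,0,1.]); Tc=np.linalg.inv(c["tool_from_camera"])
for p in([0,0,0],[8,12.5,0],[8,-12.5,0],[8,8,0],[8,-8,0],[8,0,0]):
    q=Tc@np.array(p+[1.]); print(p,c["fx"]*q[0]/q[2]+c["cx"],c["fy"]*q[1]/q[2]+c["cy"])
P=atz(ray(c,(291,197),T),170); cs=vision.camera("scene");cd=vision.camera("side")
print("pegA",P,s["eef_pos"])
Rm=R.from_euler("xyz",s["eef_rot"]).as_matrix()
print("in tool",Rm.T@(P-s["eef_pos"]), "from old",Rm.T@(np.array([519.2,-1,170])-s["eef_pos"]))
# rings at 112 radius top z 140
for n,p in (("al",(379.5,204)),("brass",(199.5,155))): print(n,atz(ray(c,p,T),140)[:2]-[586.5,24.5],np.linalg.norm(atz(ray(c,p,T),140)[:2]-[586.5,24.5]))
# three-point circle: pins bases
pins=[(173,175),(153,202),(232,142),(267,137),(303,142),(334,156),(360,177),(387.5,234),(388,263),(142,230)]
Q=np.array([atz(ray(c,p,T),138)[:2] for p in pins])
A=np.c_[2*Q,np.ones(len(Q))]; x=np.linalg.lstsq(A,(Q**2).sum(1),rcond=None)[0]; print("centre",x[:2],np.sqrt(x[2]+x[:2]@x[:2]))
from scipy.optimize import least_squares
print(least_squares(lambda v:np.hypot(*(Q-v).T)-112,[586,24]).x)
```

```text
[0, 0, 0] 259.79761198634316 229.41195718730057
[8, 12.5, 0] 281.3121913562567 216.56718499498217
[8, -12.5, 0] 238.3037459389971 216.56161887442985
[8, 8, 0] 273.5706691719372 216.56618309302274
[8, -8, 0] 246.0452641048915 216.56262077586925
[8, 0, 0] 259.80796524448914 216.5644019342656
pegA [520.5  -5.  170. ] [537.4 -21.6 223.4]
in tool [ 4.  23.3 53.4] from old [ 2.6 27.3 53.4]
al [-99.6  42.5] 108.2355902740421
brass [ -45.3 -103.5] 113.017763111338
centre [587.8  20.7] 110.4333541903291
[589.5  21.6]
```

The wrist view shows the peg_a top at (291,197) and the fingertips at (240–281,216), so the gap is only a few mm. I'll back off 6 mm and descend part way.

```bash
python3 -m jog '[[0.3,-0.6,0,0,0,0,0],[0,0,1.0,0,0,0,0],[0,0,1.0,0,0,0,0],[0,0,1.0,0,0,0,0],[0,0,0.8,0,0,0,0],[0,0,0,0,0,0,0]]'
python3 - <<'E'
from geo import *
import cv2
s=monitor.read_state(); c=vision.camera("wrist"); print(s["eef_pos"],s["eef_rot"],s["joints"],s["finger_gap"],s["clock"])
cv2.imwrite("pics/w3.png",c["color"])
c=vision.camera("side");a=c["color"][60:275,165:335]
cv2.imwrite(f"pics/side3.png",cv2.resize(a,None,fx=2.7,fy=2.7,interpolation=cv2.INTER_CUBIC))
E
```

```text
clock: 3.6
eef_pos: [538.0, -29.0, 183.9]
eef_rot: [3.14, -0.002, -2.511]
wrist_force: [-1.0, -0.3, -0.2]
finger_gap: 0.3
[538.02100932 -28.99951166 183.94491557] [ 3.14004739e+00 -1.67257430e-03 -2.51143563e+00] [-1.21822036e-01  2.94788812e-01  1.57890685e+00 -1.45964093e-05
  1.27017409e+00 -2.32276976e+00] 0.2677092896881387 3.6
```

View pics/w3.png

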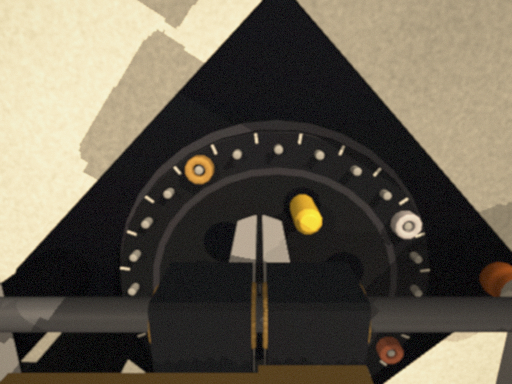

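View pics/side3.png

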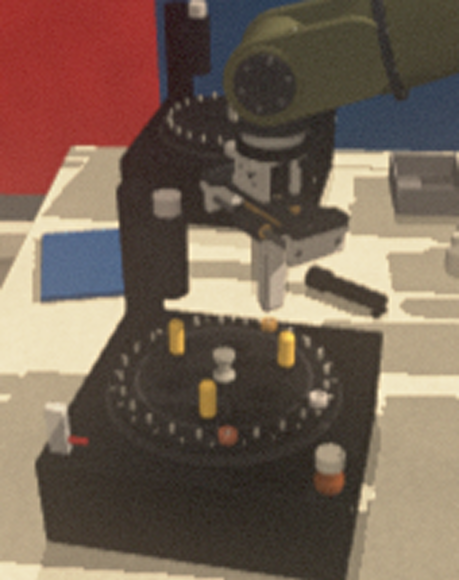

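The peg top is at (307,221), which leaves a gap of about 6 mm beside the fingertip. I'll descend to z≈145.

```bash
python3 -m jog '[[0,0,0.8,0,0,0,0],[0,0,0.8,0,0,0,0],[0,0,0.8,0,0,0,0],[0,0,0.8,0,0,0,0],[0,0,0.7,0,0,0,0],[0,0,0,0,0,0,0],[0,0,0,0,0,0,0]]'
python3 - <<'E'
from geo import *
import cv2
s=monitor.read_state(); c=vision.camera("wrist"); print(s["eef_pos"],s["eef_rot"],s["wrist_force"],s["clock"])
cv2.imwrite("pics/w4.png",c["color"])
c=vision.camera("side");a=c["color"][60:275,165:335]
cv2.imwrite(f"pics/side4.png",cv2.resize(a,None,fx=2.7,fy=2.7,interpolation=cv2.INTER_CUBIC))
E
```

```text
clock: 4.4
eef_pos: [538.6, -29.1, 146.5]
eef_rot: [3.142, -0.0, -2.511]
wrist_force: [-0.5, 0.2, 0.2]
finger_gap: 0.1
[538.61398526 -29.09489229 146.46601167] [ 3.14158683e+00 -3.77139867e-05 -2.51134039e+00] [-0.53718719  0.2108998   0.24110275] 4.4
```

View pics/w4.png

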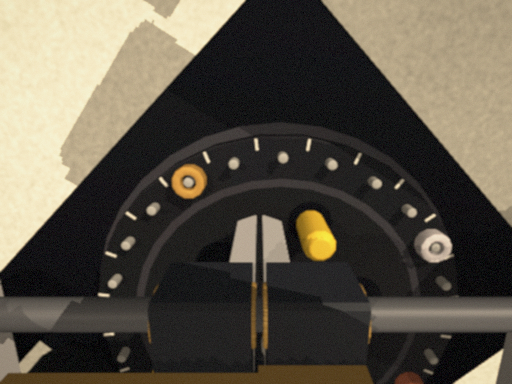

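View pics/side4.png

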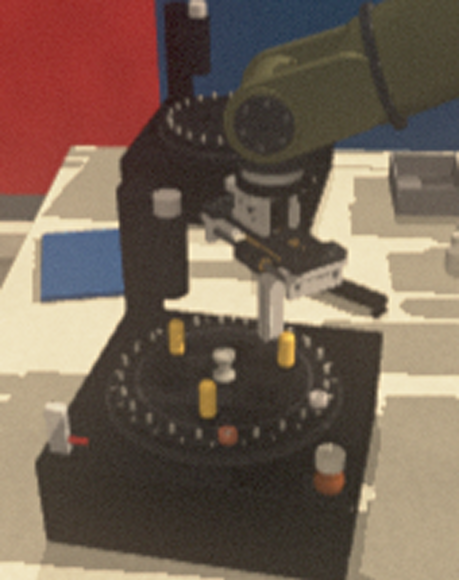

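```bash
cat >> geo.py <<'E'
def wmeas(pts, s=None):
    s=s or monitor.read_state(); c=vision.camera("wrist"); T=wristT(c,s)
    Rm=R.from_euler("xyz",s["eef_rot"]).as_matrix()
    for n,p,z in pts:
        P=atz(ray(c,p,T),z); print(n,P[:2].round(1),"tool",(Rm.T@(P-s["eef_pos"])).round(1),"ang",[round(float(np.degrees(np.arctan2(P[1]-C[1],P[0]-C[0]))%360),1) for C in ((586.8,24),(588,21.5))])
E
python3 - <<'E'
from geo import *
wmeas([("A",(320,246),170),("base",(311,224),150),("al",(434,245),140),("br",(188.5,181),140),])
pins=[(114,281),(127,243),(152,209),(188,182),(234,163),(283,157),(332,163),(376,183),(411,211),(436,245)]
from scipy.optimize import least_squares
s=monitor.read_state(); c=vision.camera("wrist"); T=wristT(c,s)
Q=np.array([atz(ray(c,p,T),139)[:2] for p in pins])
r=least_squares(lambda v:np.hypot(*(Q-v).T)-112,[586,24]);print(r.x,r.fun)
E
```

```text
A [520.2  -4.1] tool [  0.3  31.1 -23.2] ang [202.9, 200.7]
base [517.7  -8.1] tool [ 4.6 29.4 -3.2] ang [204.9, 202.8]
al [485.9  65.6] tool [-13.1 107.7   6.8] ang [157.6, 156.6]
br [541.1 -79.1] tool [ 27.6 -41.8   6.8] ang [246.1, 245.0]
[588.04330395  23.08527703] [-0.74861344 -0.0977635   0.20950137  0.02919586  0.28514341  0.23297876
  0.46916312 -0.48730542 -0.6242306  -0.01053331]
```

```bash
python3 -m jog '[[0,0.3,0,0,0,0,0],[0,0.3,0,0,0,0,0],[0,0.2,0,0,0,0,0],[0,0,0,0,0,0,0],[0,0,0,0,0,0,0]]'; python3 -m jog '[[0.01,0.25,0,0,0,0.035,0],[0.01,0.25,0,0,0,0.035,0],[0.01,0.25,0,0,0,0.035,0],[0,0,0,0,0,0,0],[0,0,0,0,0,0,0]]';  python3 - <<'E'
from geo import *
import cv2
s=monitor.read_state(); c=vision.camera("wrist"); print(s["eef_pos"],s["eef_rot"],s["wrist_force"],s["clock"])
cv2.imwrite("pics/w5.png",c["color"])
E
```

```text
clock: 5.1
eef_pos: [533.9, -22.5, 146.5]
eef_rot: [-3.141, 0.0, -2.511]
wrist_force: [-0.4, -0.1, -0.1]
finger_gap: 0.2
clock: 5.6
eef_pos: [529.5, -16.8, 146.5]
eef_rot: [-3.141, 0.0, -2.615]
wrist_force: [1.3, -2.6, -0.1]
finger_gap: 0.8
[529.52944466 -16.83349228 146.49856504] [-3.14118048e+00  5.36781305e-05 -2.61534292e+00] [ 1.31988614 -2.62581108 -0.09863186] 5.6
```

View pics/w5.png

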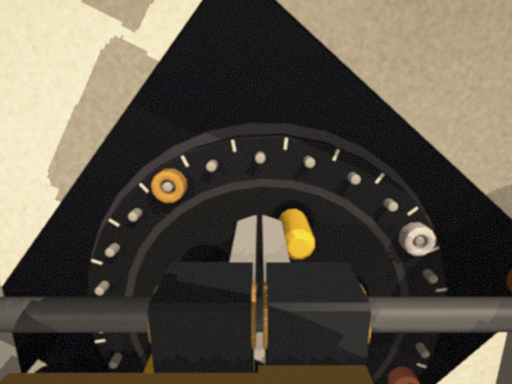

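In contact at 2.9 N; the peg top is at (302,246), touching the finger. Continuing in small steps to the first snap.

```bash
for i in 1 ; do python3 -m jog '[[0.01,0.25,0,0,0,0.035,0],[0,0,0,0,0,0,0]]'; done; python3 -m jog '[[0,0.18,0,0,0,0.025,0],[0,0,0,0,0,0,0],[0,0,0,0,0,0,0],[0,0,0,0,0,0,0]]'
python3 - <<'E'
from geo import *
import cv2
s=monitor.read_state(); c=vision.camera("wrist"); print(s["eef_pos"],s["eef_rot"],s["wrist_force"],s["clock"])
cv2.imwrite("pics/w6.png",c["color"])
E
```

```text
clock: 5.85
eef_pos: [528.0, -14.5, 146.4]
eef_rot: [3.141, -0.0, -2.651]
wrist_force: [0.1, -1.9, 0.2]
finger_gap: 0.6
clock: 6.25
eef_pos: [527.2, -12.7, 146.4]
eef_rot: [3.141, -0.0, -2.676]
wrist_force: [0.2, 1.3, 0.7]
finger_gap: 0.5
[527.15295354 -12.70762006 146.36977448] [ 3.14123167e+00 -8.85283783e-05 -2.67584932e+00] [0.23893006 1.26696134 0.67117259] 6.25
```

View pics/w6.png

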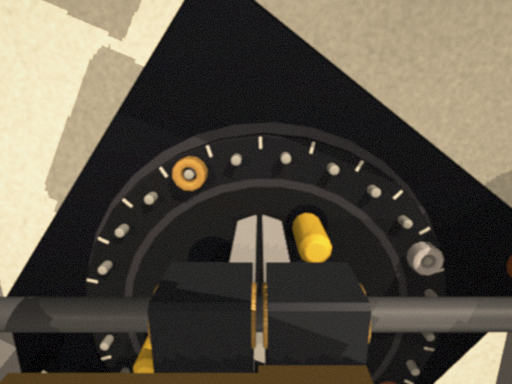

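```bash
python3 - <<'E'
from geo import *
wmeas([("A",(318,249),170),("al",(426,259),140),("br",(188.5,173.5),140)])
E
python3 -m jog '[[0.01,0.25,0,0,0,0.035,0],[0.01,0.25,0,0,0,0.035,0],[0.01,0.25,0,0,0,0.035,0],[0.01,0.25,0,0,0,0.035,0],[0.01,0.25,0,0,0,0.035,0],[0,0,0,0,0,0,0]]';python3 -m jog '[[0.01,0.25,0,0,0,0.035,0],[0,0,0,0,0,0,0]]';python3 -m jog '[[0.01,0.25,0,0,0,0.035,0],[0,0,0,0,0,0,0],[0,0,0,0,0,0,0],[0,0,0,0,0,0,0]]';  python3 - <<'E'
from geo import *
import cv2
s=monitor.read_state(); c=vision.camera("wrist"); print(s["eef_pos"],s["eef_rot"],s["wrist_force"],s["clock"])
cv2.imwrite("pics/w7.png",c["color"])
E
```

```text
A [514.8  14.9] tool [ -1.3  30.3 -23.6] ang [187.2, 185.2]
al [500.6  90.2] tool [-22.5 103.9   6.4] ang [142.5, 141.8]
br [517.  -64.1] tool [ 32.1 -41.3   6.4] ang [231.6, 230.3]
clock: 6.95
eef_pos: [521.9, -1.5, 146.5]
eef_rot: [-3.141, -0.0, -2.852]
wrist_force: [-0.2, -2.3, -0.3]
finger_gap: 0.4
clock: 7.15
eef_pos: [521.1, 0.7, 146.5]
eef_rot: [-3.141, -0.0, -2.886]
wrist_force: [-0.2, -3.0, 0.2]
finger_gap: 0.2
clock: 7.55
eef_pos: [520.4, 3.2, 146.4]
eef_rot: [3.141, -0.0, -2.92]
wrist_force: [-0.8, -0.0, 0.3]
finger_gap: 0.5
[520.42464981   3.19074432 146.44614182] [ 3.14144738e+00 -6.76435812e-06 -2.92017910e+00] [-0.80973647 -0.00876204  0.29082369] 7.55
```

View pics/w7.png

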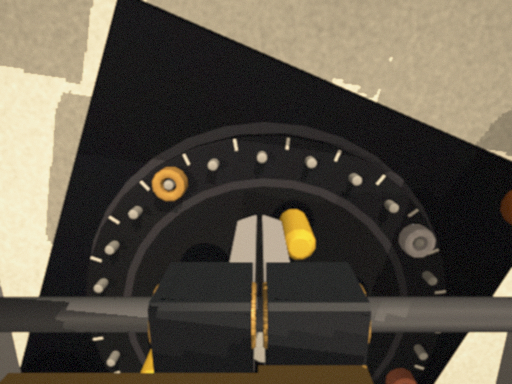

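One click is confirmed: all three marks moved by 15°. The wheel is now near the second half-way point, with the peg at (303,247) still touching.

```bash
python3 -m jog '[[0,0.12,0,0,0,0.017,0],[0,0,0,0,0,0,0],[0,0,0,0,0,0,0],[0,0,0,0,0,0,0],[0,0,0,0,0,0,0]]';  python3 - <<'E'
from geo import *
import cv2
s=monitor.read_state(); c=vision.camera("wrist"); print(s["eef_pos"],s["eef_rot"],s["wrist_force"],s["clock"])
cv2.imwrite("pics/w8.png",c["color"])
E
```

```text
clock: 8.1
eef_pos: [520.2, 4.4, 146.5]
eef_rot: [3.142, 0.0, -2.938]
wrist_force: [0.4, -0.0, -1.1]
finger_gap: 0.4
[520.16485109   4.44795939 146.46360878] [ 3.14152651e+00  9.14321405e-05 -2.93820214e+00] [ 0.43571849 -0.01776659 -1.09116197] 8.1
```

View pics/w8.png

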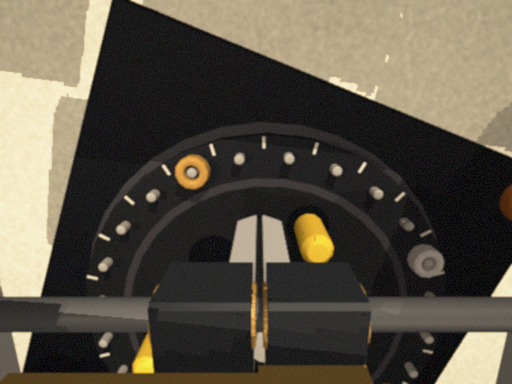

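Second click snapped (ring and peg moved ahead). Now the third.

```bash
python3 - <<'E'
from geo import *
wmeas([("A",(318,249),170),("al",(427,261),140),("br",(191,173),140)])
E
python3 -m jog '[[0.01,0.25,0,0,0,0.035,0],[0.01,0.25,0,0,0,0.035,0],[0.01,0.25,0,0,0,0.035,0],[0.01,0.25,0,0,0,0.035,0],[0.01,0.25,0,0,0,0.035,0],[0.01,0.25,0,0,0,0.035,0],[0,0,0,0,0,0,0]]';python3 -m jog '[[0.01,0.25,0,0,0,0.035,0],[0,0,0,0,0,0,0],[0,0,0,0,0,0,0],[0,0,0,0,0,0,0]]';python3 -m jog '[[0,0.12,0,0,0,0.017,0],[0,0,0,0,0,0,0],[0,0,0,0,0,0,0],[0,0,0,0,0,0,0],[0,0,0,0,0,0,0]]';  python3 - <<'E'
from geo import *
import cv2
s=monitor.read_state(); c=vision.camera("wrist"); print(s["eef_pos"],s["eef_rot"],s["wrist_force"],s["clock"])
cv2.imwrite("pics/w9.png",c["color"])
E
```

```text
A [515.3  34.6] tool [ -1.4  30.5 -23.6] ang [171.6, 169.8]
al [522.4 112.1] tool [-23.9 105.    6.4] ang [126.2, 125.9]
br [496.4 -40.9] tool [ 32.4 -39.6   6.4] ang [215.7, 214.3]
clock: 8.9
eef_pos: [517.8, 19.1, 146.4]
eef_rot: [-3.141, -0.0, 3.134]
wrist_force: [-0.9, -2.1, -0.1]
finger_gap: 0.7
clock: 9.3
eef_pos: [517.8, 21.7, 146.5]
eef_rot: [3.141, 0.0, 3.101]
wrist_force: [-1.6, -0.7, -1.6]
finger_gap: 0.2
clock: 9.8
eef_pos: [517.8, 22.9, 146.5]
eef_rot: [3.142, 0.0, 3.083]
wrist_force: [-0.2, 0.4, 0.3]
finger_gap: 0.4
[517.80136966  22.88732502 146.45036695] [3.14152980e+00 2.85579203e-05 3.08290734e+00] [-0.21978501  0.42202651  0.29163901] 9.8
```

View pics/w9.png

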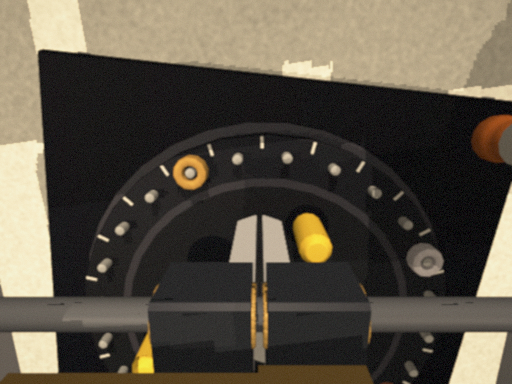

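Third click snapped. Now the fourth, finishing in small steps.

```bash
python3 - <<'E'
from geo import *
wmeas([("A",(317.5,249),170),("al",(426,260),140),("br",(190,173),140)])
E
python3 -m jog '[[0.01,0.25,0,0,0,0.035,0],[0.01,0.25,0,0,0,0.035,0],[0.01,0.25,0,0,0,0.035,0],[0.01,0.25,0,0,0,0.035,0],[0.01,0.25,0,0,0,0.035,0],[0.01,0.25,0,0,0,0.035,0],[0,0,0,0,0,0,0]]';python3 -m jog '[[0.01,0.18,0,0,0,0.025,0],[0,0,0,0,0,0,0],[0,0,0,0,0,0,0],[0,0,0,0,0,0,0]]';python3 -m jog '[[0,0.12,0,0,0,0.017,0],[0,0,0,0,0,0,0],[0,0,0,0,0,0,0],[0,0,0,0,0,0,0],[0,0,0,0,0,0,0]]';  python3 - <<'E'
from geo import *
import cv2
s=monitor.read_state(); c=vision.camera("wrist"); print(s["eef_pos"],s["eef_rot"],s["wrist_force"],s["clock"])
cv2.imwrite("pics/w10.png",c["color"])
E
```

```text
A [520.9  53.3] tool [ -1.3  30.6 -23.6] ang [156.0, 154.6]
al [547.1 125.9] tool [-23.2 104.6   6.4] ang [111.3, 111.4]
br [483.1 -15. ] tool [ 32.4 -39.9   6.4] ang [200.6, 199.2]
clock: 10.6
eef_pos: [519.3, 37.7, 146.4]
eef_rot: [-3.141, -0.0, 2.872]
wrist_force: [0.1, -2.9, 0.1]
finger_gap: 0.5
clock: 11.0
eef_pos: [519.8, 39.6, 146.4]
eef_rot: [3.141, 0.0, 2.848]
wrist_force: [-0.2, -1.0, 0.6]
finger_gap: 0.3
clock: 11.5
eef_pos: [520.1, 40.7, 146.5]
eef_rot: [3.141, 0.0, 2.831]
wrist_force: [0.1, -0.1, 0.7]
finger_gap: 0.4
[520.11304649  40.72969869 146.46530123] [3.14147676e+00 2.42128872e-05 2.83086243e+00] [ 0.06230671 -0.13908928  0.71987533] 11.5
```

View pics/w10.png

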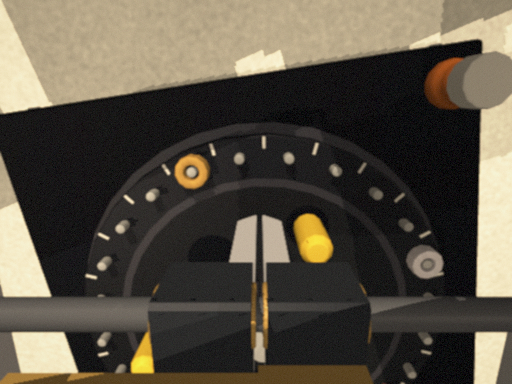

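Fourth click snapped. The peg is at (319,249), about 9 mm clear of the finger. I'll back off slightly, lift straight up and check.

```bash
python3 - <<'E'
from geo import *
wmeas([("A",(318,249),170),("al",(428,262),140),("br",(191,172),140)])
E
python3 -m jog '[[0,-0.3,0,0,0,0,0],[0,0,-1,0,0,0,0],[0,0,-2,0,0,0,0],[0,0,-2,0,0,0,0],[0,0,-2,0,0,0,0],[0,0,-2,0,0,0,0],[0,0,-1,0,0,0,0],[0,0,0,0,0,0,0]]'
python3 -m jog '[[4,0,-1,0,0,0,0],[4,0,-1,0,0,0,0],[4,0,0,0,0,0,0],[4,0,0,0,0,0,0],[0,0,0,0,0,0,0],[0,0,0,0,0,0,0]]'
python3 - <<'E'
from geo import *
import cv2
s=monitor.read_state();print(s["eef_pos"],s["wrist_force"],s["clock"])
for n in("scene","side"):
    c=vision.camera(n);a=c["color"]; a=a[100:290,165:350] if n=="scene" else a[60:275,165:335]
    cv2.imwrite(f"pics/{n}11.png",cv2.resize(a,None,fx=2.7,fy=2.7,interpolation=cv2.INTER_CUBIC))
E
```

```text
A [530.8  69.9] tool [ -1.3  31.1 -23.5] ang [140.7, 139.8]
al [575.9 134.4] tool [-24.5 106.3   6.5] ang [95.6, 96.1]
br [476.7  13.7] tool [ 33.1 -39.    6.5] ang [185.4, 184.0]
clock: 12.4
eef_pos: [519.6, 37.8, 247.9]
eef_rot: [3.141, 0.002, 2.831]
wrist_force: [-0.8, 0.3, 0.7]
finger_gap: 0.5
clock: 13.0
eef_pos: [366.7, 86.9, 266.3]
eef_rot: [3.141, 0.0, 2.832]
wrist_force: [0.2, 0.1, -0.9]
finger_gap: 0.7
[366.69052463  86.89094178 266.27102113] [ 0.18773734  0.05949523 -0.92319729] 13.0
```

View pics/scene11.png

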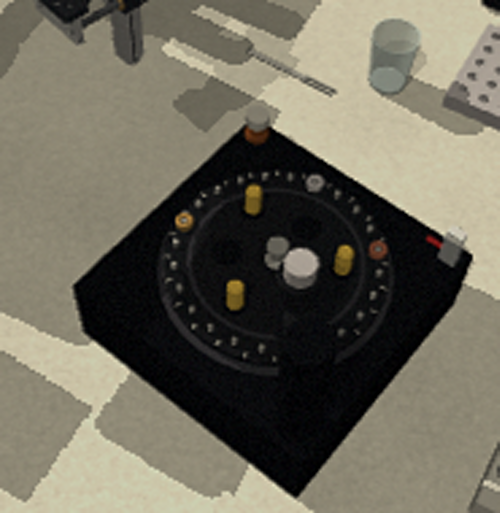

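View pics/side11.png

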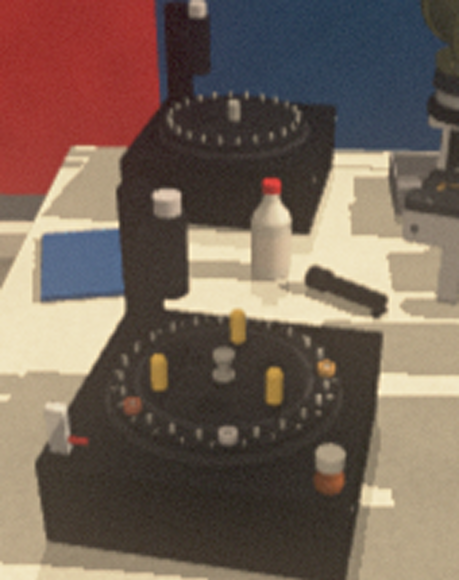

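Run:
```python
from geo import *
c=vision.camera("side")
def a(z,p):
    P=atz(ray(c,(165+p[0]/2.7,60+p[1]/2.7)),z); return P[:2].round(1),round(float(np.degrees(np.arctan2(P[1]-25,P[0]-585.8))%360),1)
for n,z,p,q in(("A",170,(287,334),(275,370)),("B",170,(208,384),(159,358)),("C",170,(178,324),(238,314)),("al",140,(318,397),(228,434)),("cu",140,(228,434),(132,404)),("br",140,(269,322),(327,366))): 
    u,v=a(z,p),a(z,q);print(n,u,v,"turned",round((u[1]-v[1])%360,1))
```

```text
A (array([5.18e+02, 5.00e-01]), 199.8) (array([529.6,  70.4]), 141.1) turned 58.7
B (array([596.7,  98.4]), 81.5) (array([651.7,  53.4]), 23.3) turned 58.2
C (array([638.6, -14.9]), 322.9) (array([573.4, -39. ]), 259.0) turned 63.9
al (array([484.2,  74.5]), 154.0) (array([574.3, 141.1]), 95.7) turned 58.3
cu (array([574.3, 141.1]), 95.7) (array([676.4,  95.2]), 37.8) turned 57.9
br (array([539.1, -72.1]), 244.3) (array([473.5,  16.4]), 184.4) turned 59.9
```

The six marks average 59.5°, which is four clicks. The rings are on their pins and the robot is clear.

Run:
```python
from cell import order
print(order.sign_off())
```

```text
the job is handed in; nothing more can be done
None
```

I turned the wheel four clicks clockwise by pushing peg_a with the shut fingertips in steps of about 2°. I watched it snap at each click, then backed off, lifted away and handed the job in at about 13 s.

- **Wheel angle:** the last wrist-camera readings gave a turn of 60.5–62°. The fixed side camera, after the finger was away, gave 57.9–63.9° with a mean of 59.5°, against a target of 60° ± 3.4°. The single reading of 63.9° (peg_c, far side) is outside that band. I put it down to pixel error, because the other five marks agree with a fourth rest at 60° and the next rest would be 75°.
- **Force:** the wrist force readings stayed at about 3 N while pushing.
- **Surroundings:** in the last pictures all three rings were on their pins. The jar, beaker, bottle, torch and tweezers looked unmoved, though I judged that by eye. The arm was clear of everything.
- **Camera disagreement:** the wrist and fixed cameras put the wheel centre about 1–3.5 mm apart. I allowed for this by backing off 6 mm before lowering the finger.

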